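# Pack the sockets into the screw-lid canister

### The job

Put the loose wrench sockets away in their canister: unscrew its captive lid by the hexagonal knob and swing it well clear of the mouth, then stand each socket upright in the pocket that matches its size, one after another from the largest to the smallest. Then swing the lid back over the mouth and screw it down until it stops; leave the other tools where they lie.

Things in the scene. Friction and masses are not known exactly. Their poses are not given: they have to be found in the camera images.
- canister: (All sizes here in mm.) Fixed round navy plastic canister, outer radius 76, bore radius 72, rim 46 above the bench. Origin: centre of its underside on the bench. Its +y axis points to the hinge post, 92 from the centre. Inside, a grey plate (top 15 above the bench, 10 thick) has four round pockets in a 2 x 2 square, each 10 deep and 5 wider than its socket.
- pivot (a point): Axis of the hinge post on the canister (vertical), at canister (0, 92), 56 above the bench. The lid's captive arm swings about it; the arm and collar reach 61 above the bench with the lid screwed down, 71 unscrewed.
- davit (a joint): Swing of the captive lid arm about the post, rad: 0 = lid over the mouth, against its stop; grows anticlockwise from above as the lid swings off, to 2.5. It can start only once the lid is unscrewed about 2 rad or more. Stiff: stays where it is left.
- lid (a joint): Turn of the screw lid in its arm, rad: 0 = screwed fully down (stop); grows anticlockwise from above to 2.8 (fully unscrewed, stop). The lid, knob and arm rise 3.4 per rad. Stays where it is left. To swing the arm without screwing, the hand must turn with the arm.
- lid_grip (a point): Centre of the black hexagonal knob on the lid (aluminium disc of radius 78, 8 thick). Knob: 40 across flats, 24 tall, this point at half its height (75 above the bench when screwed down); its axes turn with the lid, flats face +-x and every 60 degrees from it.
- pocket1 (a point): Centre of the floor of the pocket for the largest socket, 41 wide, 5 above the bench, at canister (-26, 26). Axes as the canister's.
- pocket2 (a point): Centre of the floor of the pocket for the second largest socket, 37 wide, 5 above the bench, at canister (26, 26). Axes as the canister's.
- pocket3 (a point): Centre of the floor of the pocket for the third largest socket, 33 wide, 5 above the bench, at canister (26, -26). Axes as the canister's.
- pocket4 (a point): Centre of the floor of the pocket for the smallest socket, 29 wide, 5 above the bench, at canister (-26, -26). Axes as the canister's.
- socket1: The largest wrench socket: upright steel cylinder, diameter 36, 29 tall, dark bore on top. Origin: centre of its underside. May be absent.
- socket2: The second largest wrench socket: upright steel cylinder, diameter 32, 27 tall, dark bore on top. Origin: centre of its underside. May be absent.
- socket3: The third largest wrench socket: upright steel cylinder, diameter 28, 25 tall, dark bore on top. Origin: centre of its underside. May be absent.
- socket4: The smallest wrench socket: upright steel cylinder, diameter 24, 23 tall, dark bore on top. Origin: centre of its underside. May be absent.
- wrench: Steel combination wrench lying on the bench, a bystander. Origin: on its length, at its underside.
- screwdriver: Screwdriver lying on the bench, a bystander. Origin: on its length, at its underside.
- hammer: Hammer lying on the bench, a bystander. Origin: on its length, at its underside.
Not all that is in view belongs to the job. What is shaped like the socket1 but blue is not meant.

How it is judged:
On the way, in this order (a step that is already met when the one before it is completed fails the run):
1. the lid is unscrewed and swung clear of the mouth (value of joint davit above 1.8 rad), for 0.2 s.
2. the largest socket stands in its pocket, let go (horizontal distance between socket1 and pocket1 below 0.007 m and z of socket1 in the frame of canister below 0.01 m and angle between socket1's own z axis and vertical below 0.12 rad and contact force between the fingers and socket1 below 0.3 N), for 0.2 s.
3. the second largest socket stands in its pocket, let go (horizontal distance between socket2 and pocket2 below 0.007 m and z of socket2 in the frame of canister below 0.01 m and angle between socket2's own z axis and vertical below 0.12 rad and contact force between the fingers and socket2 below 0.3 N), for 0.2 s.
4. the third largest socket stands in its pocket, let go (horizontal distance between socket3 and pocket3 below 0.007 m and z of socket3 in the frame of canister below 0.01 m and angle between socket3's own z axis and vertical below 0.12 rad and contact force between the fingers and socket3 below 0.3 N), for 0.2 s.
5. the smallest socket stands in its pocket, let go (horizontal distance between socket4 and pocket4 below 0.007 m and z of socket4 in the frame of canister below 0.01 m and angle between socket4's own z axis and vertical below 0.12 rad and contact force between the fingers and socket4 below 0.3 N), for 0.2 s.
6. the lid is back over the mouth and screwed down to its stop (value of joint davit below 0.05 rad and value of joint lid below 0.15 rad), for 0.2 s.
At the end, for the whole second after the job is handed in: Every socket present stands in its own pocket (within 7 mm of its centre, base on the pocket floor within 5 mm, tilt under 0.12 rad), the lid arm is home (under 0.05 rad) and the lid is screwed down (under 0.15 rad) (all of step 2 and all of step 3 and all of step 4 and all of step 5 and all of step 6); the robot touches nothing.
It fails at once if the wrench is moved (distance of wrench from where it was at the start of the episode above 0.04 m).
It fails at once if the screwdriver is moved (distance of screwdriver from where it was at the start of the episode above 0.04 m).
It fails at once if the hammer is moved (distance of hammer from where it was at the start of the episode above 0.04 m).
Of socket1, socket2, socket3, socket4 only 2 to 4 are there at a start; the rules pass over those that are not, and their reading is None.
At some moment in a run one of socket1, socket2, socket3, socket4 may be knocked a few centimetres aside while the robot is not near it.
It also fails if it takes over 210 s, if anything falls off the work surface, if the arm or the gripper's body presses on something with over 40 N, if the wrist force passes 120 N, or if a joint passes its speed limit or range.

### The arm

A 6-joint arm with a two-finger parallel gripper is mounted at the origin on the work surface. World frame = base frame: x ahead of the robot, y to its left, z up, the work surface at z = 0. Lengths are in m, angles in rad, forces in N, time in s.
With the tool pointing down it reaches from about 0.25 to 0.775 m from the base axis. Payload 8.9 kg.
Tool frame: the origin (TCP) lies midway between the tips of the shut fingers; the grasp point (between the pads) lies 19 mm behind it; z points along the fingers, x is the direction in which the jaws open and shut, and the axes are right-handed (so a half turn about z gives the same grasp; the last joint's range is limited). The gripper opens to 85 mm and grips with 20 to 120 N. Pads are 22 mm wide; open, the fingers measure 114 mm over their backs; the gripper's body (76 mm by 85 mm) begins 54 mm behind the grasp point. The pads swing forward as they close: fully open they stand 13 mm farther back than shut.
Start: joints at [1.041, 0.291, -0.153, 1.127, 0, 1.431], TCP at [0.2, 0.485, 0.231] pointing down, gripper open.
Joint ranges: [-2.52, 2.52], [-0.91, 1.74], [-1.3, 1.37], [-1.96, 2.02], [-1.52, 1.47], [-3.14, 3.14]. Speed limits (rad/s): [2.22, 2.22, 2.79, 3.14, 3.14, 3.14].

### API

Orientations are given as a unit quaternion [w, x, y, z].
In Python, from station import manip gives the robot as it stands. The module is installed in compiled form; this text tells all that it offers. Calls block until the motion is done:
- manip.move_to(position, orientation): joint-space move of the TCP to a pose.
- manip.move_straight(position, ori=None, speed=0.15, until_force=None): straight line of the TCP; ori=None keeps the orientation; speed is the mean speed in m/s. With until_force (N) it stops when the force on the tool has changed by that much, and returns True; else False.
- manip.move_j(angles): joint-space move.
- manip.grip(opening, squeeze=None): finger opening in m; squeeze is the grip in N (None keeps the last); returns when the fingers have stopped.
- manip.wait(seconds).
- manip.inverse_kinematics(position, orientation): joint angles nearest the present ones, or None.
- manip.observe(): the state.
- manip.get_image(name): name is "side" or "top"; returns (picture, depth): 420x560x3 uint8, red, green, blue; 420x560 float32, m along the optical axis (not along the pixel's ray), 0 where there is no reading.
- manip.camera_model(name): a dict with "camera_matrix" (3x3 intrinsics, pixels), "world_from_camera" (4x4, takes a point from camera to world coordinates). Camera axes: x right, y down, z forward; pixel columns grow to the right and rows downward; lengths in m; the calibration is good to about 2 mm. A picture is of the moment at which its call begins. camera_model takes no time and is no camera call.
A pose or a line that the arm cannot do raises manip.Unreachable and nothing moves.
- manip.close_job(): hands the job in, once; it reports no verdict.
Trained networks look in the newest picture that a camera, given by its name, has taken for a name from the list of things; names that differ only in an ending like _2 or _b are one class to them, and where a whole thing is asked for, a point or a joint stands for the part that bears it (a point fixed in the world has none). Each returns a list of dicts, best first, with "p" (0 to 1); they miss things now and then, are a little off and sometimes report something else, mostly with a low value. They report only what shows in the picture. A call takes as long as a camera call. They do not tell look-alikes from the thing itself.
- manip.spot_in(camera, query): "location" ([x, y, z] in m, in the coordinates of the camera as it stood for that picture, good to about 4 mm: the middle of the surface that is visible of it).
- manip.outline_of(camera, query): "region" (420x560 bool, what is visible of it).
The state is a dict: "t": time; "qpos": joint angles; "qd": joint speeds; "joint_efforts": joint torques, N m; "position": TCP position; "ee_rot": TCP orientation; "contact_force": force on the tool from outside, world axes, zero at the start; "moment": the same for the moment, N m; "opening": finger opening in m.
Only numpy, scipy, OpenCV 4.12 (cv2) and the standard library are available. Lean on these libraries where they do the work, as an engineer would, in place of code of your own. Each camera call takes 0.05 s, during which the arm holds its last target.

## Working session

There is one attempt and no reset: what is moved stays moved. The work goes in short steps, each a Python script; the robot and the scene stay as the last script left them, time stands still between calls to the robot, and variables do not carry over. Pictures are saved under pics/ and viewed, and the job is handed in when it is done.

```bash
mkdir -p pics; ls
python3 - <<'E'
from station import manip
import cv2,numpy as np
o=manip.observe();print(o)
for n in("top","side"):
    im,d=manip.get_image(n);cv2.imwrite(f"pics/{n}0.png",im[:,:,::-1])
    m=manip.camera_model(n);print(n,np.round(m["camera_matrix"],1).tolist(),np.round(m["world_from_camera"],3).tolist())
    W=m["world_from_camera"]
    for q in["canister","lid_grip","pivot","socket1","socket2","socket3","socket4","wrench","screwdriver","hammer"]:
        for r in manip.spot_in(n,q): 
            p=np.array(r["location"]);w=(W@np.r_[p,1])[:3];px=m["camera_matrix"]@p;px=px/px[2]
            print(q,round(r["p"],2),np.round(w,3),np.round(px[:2]))
E
```

```text
pics
{'t': 0.0, 'qpos': array([ 1.04067639e+00,  2.91277968e-01, -1.54136571e-01,  1.12670641e+00,
        2.42693112e-05,  1.43151386e+00]), 'qd': array([ 4.66490082e-05, -1.81426214e-03, -7.78838187e-04, -7.62266831e-04,
       -5.14080552e-04, -8.79655676e-04]), 'joint_efforts': array([-1.08503704e-03, -5.37144506e+01,  3.31370115e+01,  1.58875919e-02,
       -2.99286303e-04,  6.39695827e-05]), 'position': array([0.19975826, 0.48502914, 0.23072969]), 'ee_rot': array([ 2.77575872e-04,  8.30951944e-01,  5.56343804e-01, -6.01462445e-04]), 'contact_force': array([ 0.30976017, -0.31264293, -0.05571649]), 'moment': array([-0.02517904, -0.03612277, -0.00574118]), 'opening': 0.0852430620412562}
top [[512.6, 0.0, 278.7], [0.0, 512.6, 202.2], [0.0, 0.0, 1.0]] [[0.02, -0.996, 0.09, 0.432], [-1.0, -0.018, 0.016, -0.057], [-0.014, -0.091, -0.996, 1.678], [0.0, 0.0, 0.0, 1.0]]
canister 0.91 [0.495 0.059 0.055] [250. 228.]
canister 0.37 [ 0.761 -0.058  0.005] [288. 149.]
lid_grip 0.65 [0.491 0.059 0.052] [250. 230.]
lid_grip 0.64 [0.497 0.051 0.052] [252. 228.]
pivot 0.97 [0.495 0.063 0.054] [24
[... 2098 characters left out ...]
 0.566 -0.157  0.027] [277. 247.]
socket3 0.66 [ 0.457 -0.299  0.022] [231. 297.]
socket3 0.64 [ 0.396 -0.218  0.029] [207. 267.]
socket3 0.53 [ 0.471 -0.164  0.028] [239. 250.]
socket3 0.43 [ 0.574 -0.272  0.02 ] [282. 287.]
socket4 0.73 [0.493 0.042 0.055] [249. 186.]
socket4 0.7 [ 0.389 -0.138  0.025] [207. 243.]
socket4 0.69 [ 0.566 -0.157  0.027] [277. 247.]
socket4 0.66 [ 0.457 -0.299  0.022] [231. 297.]
socket4 0.64 [ 0.396 -0.218  0.029] [207. 267.]
socket4 0.53 [ 0.471 -0.164  0.028] [239. 250.]
socket4 0.43 [ 0.574 -0.272  0.02 ] [282. 287.]
wrench 0.74 [ 0.766 -0.06   0.002] [350. 224.]
screwdriver 0.61 [0.387 0.355 0.015] [220. 133.]
hammer 0.68 [ 0.618 -0.448  0.025] [307. 357.]
```

View pics/top0.png

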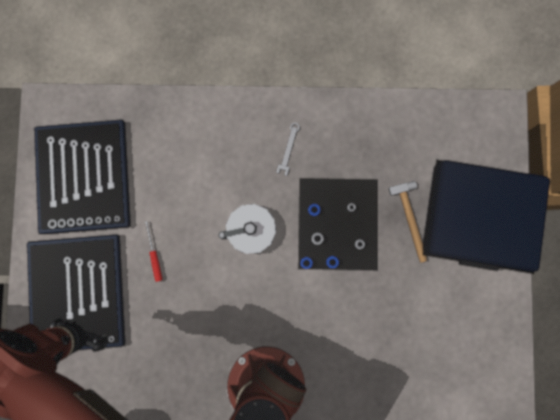

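View pics/side0.png

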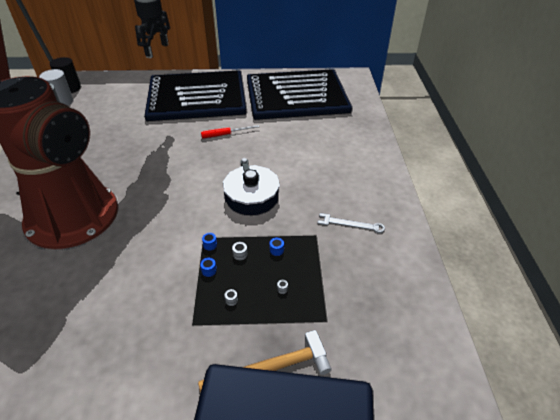

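Run:
```python
import cv2
a=cv2.imread("pics/top0.png");cv2.imwrite("pics/t_can.png",cv2.resize(a[160:300,180:400],None,fx=3.6,fy=3.6,interpolation=cv2.INTER_CUBIC))
a=cv2.imread("pics/side0.png");cv2.imwrite("pics/s_can.png",cv2.resize(a[130:330,160:420],None,fx=3,fy=3,interpolation=cv2.INTER_CUBIC))
```

```text
(no output)
```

View pics/t_can.png

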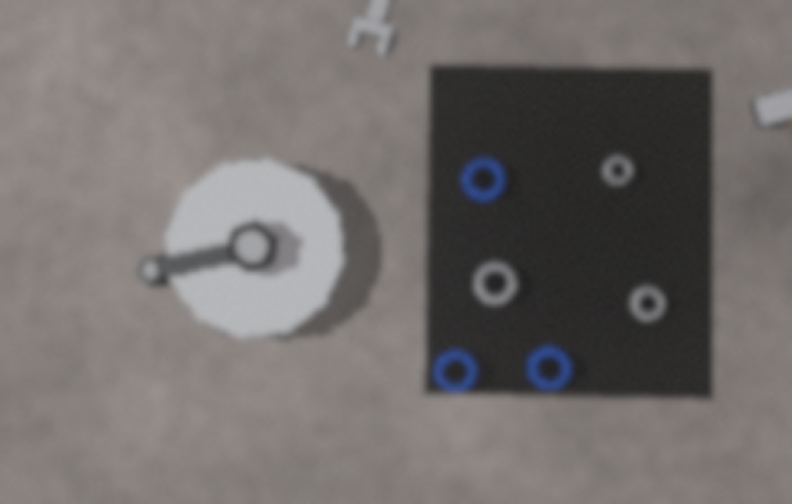

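View pics/s_can.png

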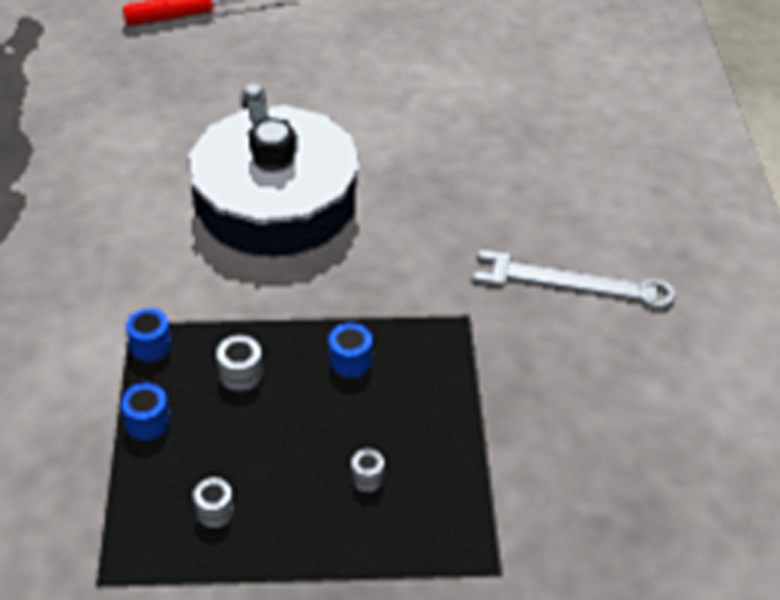

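Top view: the lid disc is at (250,229) with the hinge collar at (222,235). There are three steel sockets on the mat, large (318,239), medium (360,244) and small (351,207), plus three blue look-alikes. Next I measure them from the depth data.

```bash
cat > h.py <<'E'
from station import manip
import cv2,numpy as np
from scipy.optimize import least_squares
def cloud(n,im=None,d=None,save=None):
    if im is None: im,d=manip.get_image(n)
    if save: cv2.imwrite(f"pics/{save}.png",im[:,:,::-1])
    m=manip.camera_model(n);K=m["camera_matrix"];W=m["world_from_camera"]
    v,u=np.mgrid[0:420,0:560]
    P=np.stack([(u-K[0,2])/K[0,0]*d,(v-K[1,2])/K[1,1]*d,d],-1)@W[:3,:3].T+W[:3,3]
    P[d<=0]=np.nan
    return im,P
def proj(n,p):
    m=manip.camera_model(n);K=m["camera_matrix"];W=m["world_from_camera"]
    c=(np.asarray(p)-W[:3,3])@W[:3,:3];q=K@c;return q[:2]/q[2]
def ray(n,uv,z):
    m=manip.camera_model(n);K=m["camera_matrix"];W=m["world_from_camera"]
    r=W[:3,:3]@np.linalg.solve(K,[uv[0],uv[1],1.]);o=W[:3,3];return o+r*(z-o[2])/r[2]
def q(yaw): # tool down, jaw axis x at yaw
    # R=[x=(c,s,0), y=(s,-c,0), z=(0,0,-1)]
    return np.array([0,np.cos(yaw/2),np.sin(yaw/2),0.])
E
python3 - <<'E'
from h import *
for n in("top","side"):
    im,P=cloud(n)
    np.savez(f"{n}0.npz",im=im,P=P)
    X=P.reshape(-1,3);c=im.reshape(-1,3)
    near=np.hypot(X[:,0]-.495,X[:,1]-.055)<.13
    h=np.histogram(X[near,2],bins=np.arange(-.01,.1,.004));print(n,list(zip(np.round(h[1][:-1],3),h[0])))
    for nm,(x,y) in dict(L=(.465,-.16),M=(.457,-.29),S=(.568,-.262)).items():
        k=(np.hypot(X[:,0]-x,X[:,1]-y)<.03)
        z=X[k,2]; print(nm,np.round(np.sort(z)[[-1,-5,-15,-30,-60]],4), 'bench',np.round(np.median(z[z<.012]),4), X[k&(X[:,2]>.015)].mean(0).round(4),(k&(X[:,2]>.015)).sum())
E
```

```text
top [(np.float64(-0.01), np.int64(327)), (np.float64(-0.006), np.int64(910)), (np.float64(-0.002), np.int64(1021)), (np.float64(0.002), np.int64(550)), (np.float64(0.006), np.int64(102)), (np.float64(0.01), np.int64(9)), (np.float64(0.014), np.int64(0)), (np.float64(0.018), np.int64(0)), (np.float64(0.022), np.int64(1)), (np.float64(0.026), np.int64(4)), (np.float64(0.03), np.int64(6)), (np.float64(0.034), np.int64(7)), (np.float64(0.038), np.int64(5)), (np.float64(0.042), np.int64(50)), (np.float64(0.046), np.int64(271)), (np.float64(0.05), np.int64(643)), (np.float64(0.054), np.int64(579)), (np.float64(0.058), np.int64(203)), (np.float64(0.062), np.int64(43)), (np.float64(0.066), np.int64(18)), (np.float64(0.07), np.int64(5)), (np.float64(0.074), np.int64(3)), (np.float64(0.078), np.int64(18)), (np.float64(0.082), np.int64(52)), (np.float64(0.086), np.int64(47)), (np.float64(0.09), np.int64(24)), (np.float64(0.094), np.int64(2))]
L [0.0382 0.0356 0.032  0.03   0.0274] bench -0.0002 [ 0.4671 -0.1551  0.0282] 100
M [0.033  0.0298 0.0264 0.024  0.0138] bench -0.0005 [ 0.4515 -0.2912  
[... 587 characters left out ...]
2)), (np.float64(0.046), np.int64(62)), (np.float64(0.05), np.int64(843)), (np.float64(0.054), np.int64(536)), (np.float64(0.058), np.int64(62)), (np.float64(0.062), np.int64(38)), (np.float64(0.066), np.int64(26)), (np.float64(0.07), np.int64(18)), (np.float64(0.074), np.int64(21)), (np.float64(0.078), np.int64(15)), (np.float64(0.082), np.int64(55)), (np.float64(0.086), np.int64(79)), (np.float64(0.09), np.int64(3)), (np.float64(0.094), np.int64(0))]
L [0.0318 0.0309 0.0301 0.0295 0.0281] bench -0.0 [ 0.4713 -0.1615  0.0263] 164
M [0.0275 0.0267 0.0259 0.0251 0.024 ] bench 0.0001 [ 0.4565 -0.2961  0.0232] 124
S [0.0249 0.0243 0.0229 0.0221 0.02  ] bench -0.0002 [ 0.5748 -0.2686  0.0212] 78
```

```bash
cat >> h.py <<'E'
def circ(pts,c0,r=None):
    f=(lambda p:np.hypot(pts[:,0]-p[0],pts[:,1]-p[1])-r) if r else (lambda p:np.hypot(pts[:,0]-p[0],pts[:,1]-p[1])-p[2])
    s=least_squares(f,list(c0)+([] if r else [.05]),loss="soft_l1",f_scale=.001);return s.x,np.abs(s.fun).mean()
E
python3 - <<'E'
from h import *
for n in("top","side"):
    z=np.load(f"{n}0.npz");im,P=z["im"],z["P"]
    hsv=cv2.cvtColor(im,cv2.COLOR_RGB2HSV)
    D=np.hypot(P[...,0]-.495,P[...,1]-.055)
    # lid top surface at z .054
    g=im.min(-1).astype(float)
    m=((D<.1)&(P[...,2]>.040)&(g>(130 if n=="top" else 150))).astype(np.uint8)
    cs,_=cv2.findContours(m,cv2.RETR_EXTERNAL,cv2.CHAIN_APPROX_NONE);c=max(cs,key=cv2.contourArea)[:,0].astype(float)
    cc=c.mean(0);c=c+.5*(c-cc)/np.linalg.norm(c-cc,axis=1)[:,None]
    w=np.array([ray(n,p,.054) for p in c])
    print(n,"lid",circ(w,(.495,.055),.078),circ(w,(.495,.055)),len(w))
    # knob top
    k=(D<.05)&(P[...,2]>.079);v,u=np.nonzero(k)
    print(" knob",ray(n,(u.mean(),v.mean()),.087 if n=="top" else .085),k.sum())
    for nm,(x,y,h) in dict(L=(.467,-.158,.029),M=(.454,-.293,.025),S=(.572,-.266,.023)).items():
        dd=np.hypot(P[...,0]-x,P[...,1]-y)
        k=(dd<.033)&(g>95);v,u=np.nonzero(k)
        print(" ",nm,k.sum(),(u.mean().round(1),v.mean().round(1)),ray(n,(u.mean(),v.mean()),h))
z=np.load("top0.npz");im,P=z["im"],z["P"]
c=im[210:250,205:240];c=cv2.resize(c,None,fx=14,fy=14,interpolation=cv2.INTER_NEAREST);cv2.imwrite("pics/post.png",c[:,:,::-1])
c=cv2.resize(np.load("side0.npz")["im"][150:205,215:290],None,fx=10,fy=10,interpolation=cv2.INTER_NEAREST);cv2.imwrite("pics/post2.png",c[:,:,::-1])
E
```

```text
top lid (array([0.49371234, 0.05795239]), np.float64(0.01487243614654249)) (array([0.49371723, 0.05752886, 0.07692755]), np.float64(0.014801115845997078)) 211
 knob [0.4938465  0.05818148 0.087     ] 139
  L 70 (np.float64(317.0), np.float64(238.6)) [ 0.46724118 -0.15531241  0.029     ]
  M 46 (np.float64(358.9), np.float64(243.8)) [ 0.45314355 -0.29005462  0.025     ]
  S 25 (np.float64(350.6), np.float64(206.8)) [ 0.5718056  -0.26292137  0.023     ]
side lid (array([0.49760549, 0.05506075]), np.float64(0.012537694710819171)) (array([0.49768912, 0.05474392, 0.07692024]), np.float64(0.012441696031893202)) 193
 knob [0.49819009 0.05365715 0.085     ] 148
  L 85 (np.float64(239.1), np.float64(248.3)) [ 0.47056107 -0.16084289  0.029     ]
  M 78 (np.float64(230.3), np.float64(294.3)) [ 0.4550159  -0.29349769  0.025     ]
  S 65 (np.float64(281.9), np.float64(284.0)) [ 0.57329299 -0.267       0.023     ]
```

View pics/post.png

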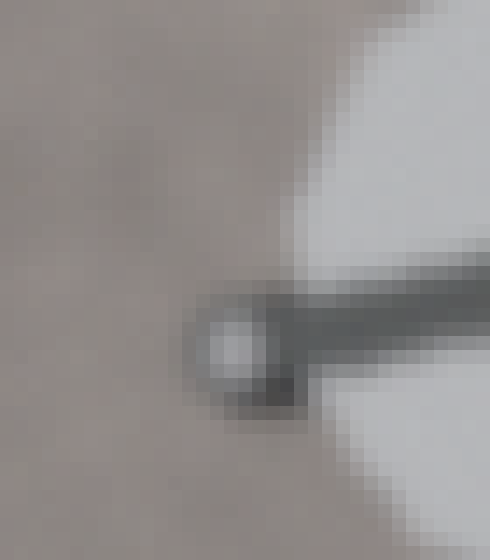

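View pics/post2.png

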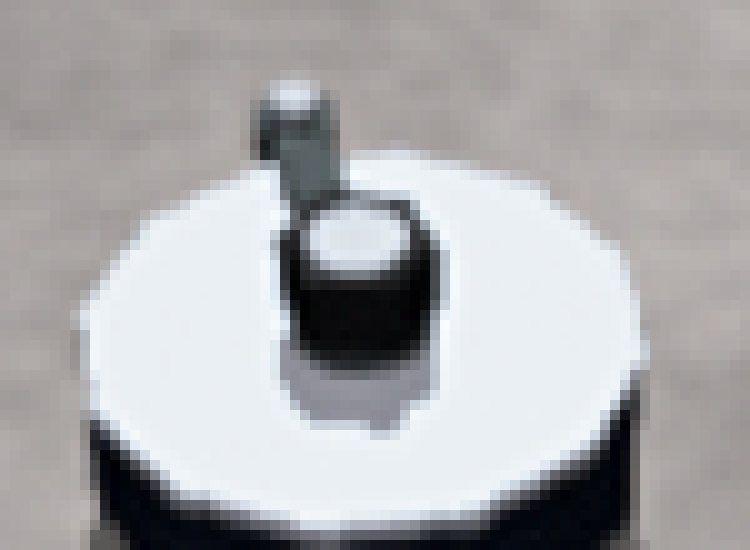

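Run:
```python
from h import *
# post cap
for n,uv,c in(("top",(221.6,234.6),(.4938,.0580)),("side",(215+295/10-.5,150+100/10-.5),(.4978,.0545))):
    for z in(.058,.063):
        w=ray(n,uv,z);d=w[:2]-c;print(n,z,w[:2].round(4),np.hypot(*d).round(4),"yaw deg",np.degrees(np.arctan2(-d[0],d[1])).round(1))
```

```text
top 0.058 [0.4732 0.1478] 0.0921 yaw deg 12.9
top 0.063 [0.4731 0.1472] 0.0915 yaw deg 13.1
side 0.058 [0.4758 0.1579] 0.1057 yaw deg 12.0
side 0.063 [0.4763 0.1515] 0.0993 yaw deg 12.5
```

Run:
```python
from h import *
for yd in range(-170,200,20):
    r=manip.inverse_kinematics([.4958,.0563,.16],q(np.radians(yd)))
    print(yd,None if r is None else np.round(r,2))
```

```text
-170 [-0.03  0.3  -0.34  0.93  0.   -1.78]
-150 [-0.03  0.3  -0.34  0.93  0.   -2.13]
-130 [-0.03  0.3  -0.34  0.93  0.   -2.48]
-110 [-0.03  0.3  -0.34  0.93  0.   -2.83]
-90 [-0.03  0.3  -0.34  0.93  0.    3.11]
-70 [-0.03  0.3  -0.34  0.93  0.    2.76]
-50 [-0.03  0.3  -0.34  0.93  0.    2.41]
-30 [-0.03  0.3  -0.34  0.93  0.    2.06]
-10 [-0.03  0.3  -0.34  0.93  0.    1.71]
10 [-0.03  0.3  -0.34  0.93  0.    1.36]
30 [-0.03  0.3  -0.34  0.93  0.    1.01]
50 [-0.03  0.3  -0.34  0.93  0.    0.66]
70 [-0.03  0.3  -0.34  0.93  0.    0.32]
90 [-0.03  0.3  -0.34  0.93  0.   -0.03]
110 [-0.03  0.3  -0.34  0.93  0.   -0.38]
130 [-0.03  0.3  -0.34  0.93  0.   -0.73]
150 [-0.03  0.3  -0.34  0.93  0.   -1.08]
170 [-0.03  0.3  -0.34  0.93  0.   -1.43]
190 [-0.03  0.3  -0.34  0.93  0.   -1.78]
```

Run:
```python
from h import *
c=np.array([.4958,.0563]);y=np.radians(12.8-60)
manip.grip(.085,30)
manip.move_to([*c,.17],q(y))
print(manip.observe()["qpos"].round(2),manip.observe()["t"])
print(manip.move_straight([*c,.066],speed=.08,until_force=8))
o=manip.observe();print(o["position"],o["contact_force"].round(2))
manip.grip(.0,20)
o=manip.observe();print(o["opening"],o["position"],o["contact_force"].round(2),o["moment"].round(2),o["t"])
cloud("side",save="side1")
```

```text
[-0.03  0.29 -0.33  0.96  0.    2.36] 3.3167
False
[0.49618437 0.05630872 0.06643184] [ 0.47 -0.    0.  ]
0.04183165782861114 [0.49582972 0.05650959 0.06616531] [-0.39  2.08  2.34] [0.45 0.22 0.06] 5.2333
```

View pics/side1.png

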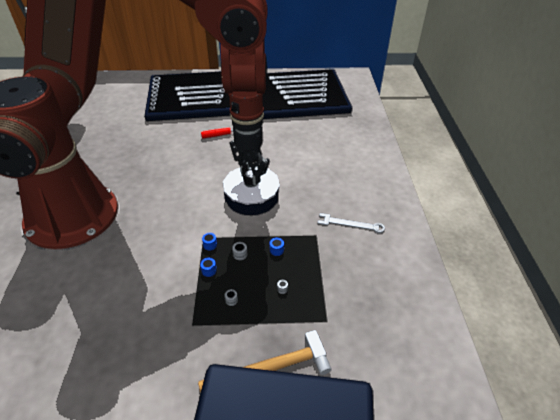

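Run:
```python
from h import *
c=np.array([.4958,.0563])
for yd in(12.8-60+5,12.8-60-5):
    manip.grip(.055,20)
    manip.move_to([*c,.066],q(np.radians(yd)))
    a=manip.observe()
    manip.grip(.0,20)
    o=manip.observe();print(yd,o["opening"],o["contact_force"].round(2),o["moment"].round(2),a["contact_force"].round(2),o["t"])
```

```text
-42.2 0.04068523662580647 [ 0.14 -0.2   1.68] [ 0.18  0.18 -0.01] [0.03 0.38 0.23] 6.0833
-52.2 0.042940720851588676 [-0.85  0.33  1.54] [0.43 0.31 0.03] [ 0.26 -0.06 -0.08] 6.9167
```

Run:
```python
from h import *
c=np.array([.4958,.0563])
for yd in(-32,-37,-40.):
    manip.grip(.055,20)
    manip.move_to([*c,.066],q(np.radians(yd)))
    manip.grip(.0,20)
    o=manip.observe();print(yd,o["opening"],o["contact_force"].round(2),o["moment"].round(2),o["t"])
```

```text
-32 0.041019283708292095 [ 0.76 -1.07  1.2 ] [-0.21 -0.1  -0.06] 7.8833
-37 0.03941446278685634 [ 0.02 -1.72  0.59] [-0.17  0.07  0.06] 8.6917
-40.0 0.03952545469914456 [ 0.38 -0.88  1.71] [-0.05  0.07  0.03] 9.5083
```

Run:
```python
from h import *
c=np.array([.4958,.0563]);y0=np.radians(-38)
manip.grip(.055,20);manip.move_to([*c,.066],q(y0));manip.grip(.0,60)
o=manip.observe();print(o["opening"],o["contact_force"].round(2),o["moment"].round(2),o["t"])
for a in np.r_[np.arange(.2,2.61,.2)]:
    manip.move_to([*c,.066+.0034*a],q(y0+a))
    o=manip.observe();print(round(a,2),round(o["opening"],4),o["contact_force"].round(1),o["moment"].round(2),round(o["t"],2))
    if abs(o["moment"][2])>6 or np.linalg.norm(o["contact_force"])>50: break
```

```text
0.038813886823883786 [ 0.15 -1.87  2.05] [-0.08  0.16 -0.02] 10.3333
0.2 0.0385 [ 1.3 -3.5  2.6] [-0.44 -0.1   0.04] 10.64
0.4 0.0387 [ 1.6 -4.2  2.6] [-0.8  -0.35  0.06] 10.95
0.6 0.0388 [ 1.8 -5.3  3.6] [-0.91 -0.51  0.02] 11.26
0.8 0.039 [ 2.2 -5.2  3. ] [-0.83 -0.66  0.07] 11.57
1.0 0.0389 [ 2.8 -4.   3.8] [-0.69 -0.84  0.02] 11.88
1.2 0.0388 [ 3.3 -3.4  4. ] [-0.51 -0.97  0.05] 12.18
1.4 0.0384 [ 4.8 -2.6  4.5] [-0.16 -1.21  0.03] 12.49
1.6 0.0388 [ 5.3 -1.5  5.6] [ 0.26 -1.26  0.04] 12.8
1.8 0.0383 [ 5.  -0.   6.3] [ 0.61 -1.26  0.02] 13.11
2.0 0.0386 [5.6 1.6 7.4] [ 1.14 -1.15 -0.01] 13.42
2.2 0.0388 [4.1 2.9 7.9] [ 1.59 -1.05 -0.05] 13.72
2.4 0.0387 [5.1 4.8 8.8] [ 2.05 -0.86  0.04] 14.03
2.6 0.0384 [3.6 5.6 8.8] [ 2.27 -0.76  0.07] 14.34
```

Run:
```python
from h import *
im,P=cloud("side",save="side2")
cv2.imwrite("pics/side2z.png",cv2.resize(im[110:230,180:330],None,fx=5,fy=5,interpolation=cv2.INTER_CUBIC)[:,:,::-1])
D=np.hypot(P[...,0]-.5,P[...,1]-.055)
k=(D<.075)&(P[...,2]>.03)&(P[...,2]<.08)&(im.min(-1)>150);print(np.median(P[k][:,2]),k.sum())
z=np.load("side0.npz");P=z["P"];im=z["im"]
k=(D<.075)&(P[...,2]>.03)&(P[...,2]<.08)&(im.min(-1)>150);print(np.median(P[k][:,2]),k.sum())
```

```text
0.062286250877768734 1143
0.053539118894721516 1145
```

View pics/side2z.png

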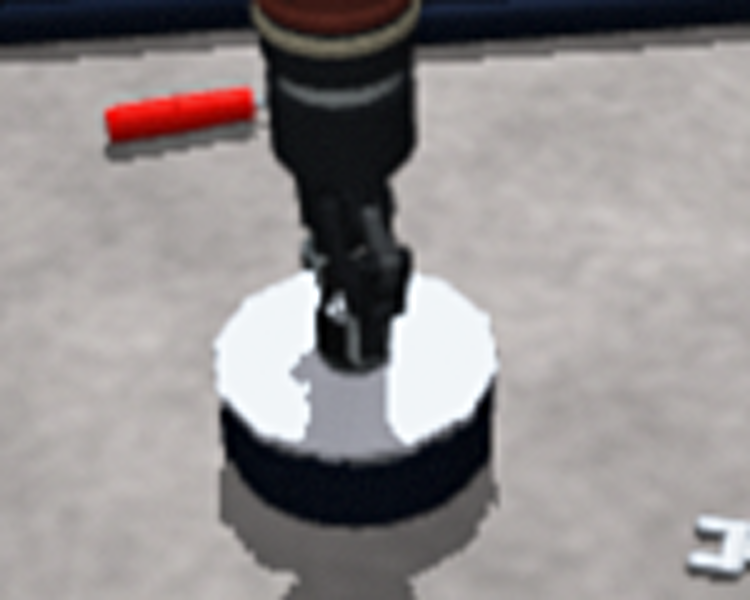

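```bash
cat >> h.py <<'E'
c0=np.array([.4958,.0563]);YC=np.radians(12.8)
PIV=c0+.092*np.array([-np.sin(YC),np.cos(YC)])
def swing_xy(b,piv=None):
    piv=PIV if piv is None else piv
    return piv+.092*np.array([np.sin(YC+b),-np.cos(YC+b)])
E
python3 - <<'E'
from h import *
y0=np.radians(-38)+2.6;z=.066+.0034*2.6
print(PIV)
for b in np.arange(.1,2.36,.15):
    manip.move_straight([*swing_xy(b),z],q(y0+b),speed=.05)
    o=manip.observe();F=o["contact_force"]
    rad=np.array([np.sin(YC+b),-np.cos(YC+b)]);tan=np.array([np.cos(YC+b),np.sin(YC+b)])
    print(round(b,2),round(o["opening"],4),"rad",round(F[:2]@rad,1),"tan",round(F[:2]@tan,1),"z",round(F[2],1),o["moment"].round(2),round(o["t"],2))
    if np.linalg.norm(F)>45: print("stop");break
cloud("side",save="side3")
E
```

```text
[0.47541754 0.14601374]
0.1 0.0386 rad -3.3 tan 2.4 z 12.9 [ 2.1   0.34 -0.08] 14.72
0.25 0.0389 rad -2.5 tan 1.2 z 14.0 [ 1.91  0.77 -0.04] 15.15
0.4 0.0384 rad -2.0 tan 0.1 z 14.7 [ 1.81  1.02 -0.02] 15.57
0.55 0.0389 rad -2.4 tan 1.0 z 15.1 [ 1.54  1.23 -0.03] 16.0
0.7 0.039 rad -1.3 tan 1.0 z 15.4 [ 1.33  1.33 -0.02] 16.43
0.85 0.0386 rad -0.4 tan 1.6 z 14.9 [ 1.09  1.52 -0.01] 16.85
1.0 0.0382 rad -1.2 tan 1.5 z 14.6 [ 0.85  1.5  -0.01] 17.27
1.15 0.0388 rad -0.1 tan 1.5 z 15.7 [ 0.56  1.62 -0.03] 17.7
1.3 0.0386 rad -0.1 tan 0.8 z 14.8 [ 0.37  1.54 -0.06] 18.12
1.45 0.0385 rad 0.4 tan 0.5 z 14.4 [ 0.13  1.45 -0.04] 18.55
1.6 0.0385 rad 1.4 tan 0.5 z 15.4 [-0.11  1.42 -0.01] 18.98
1.75 0.0384 rad 1.3 tan 0.9 z 14.3 [-0.24  1.2  -0.03] 19.4
1.9 0.0385 rad 2.0 tan 1.1 z 14.1 [-0.37  1.15 -0.05] 19.82
2.05 0.0384 rad 2.5 tan 0.9 z 14.1 [-0.51  0.98 -0.07] 20.25
2.2 0.0389 rad 2.8 tan 1.5 z 13.9 [-0.57  0.83 -0.04] 20.68
2.35 0.0386 rad 2.9 tan 0.9 z 14.1 [-0.6   0.68 -0.08] 21.1
```

View pics/side3.png

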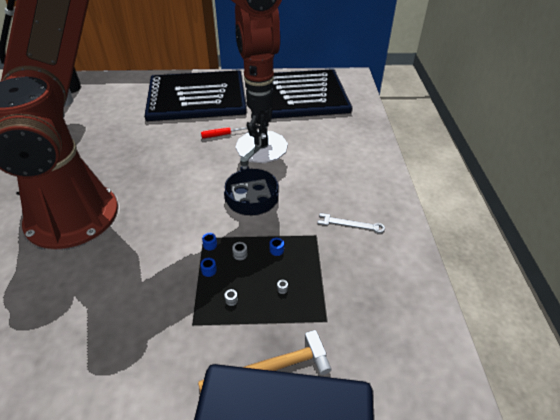

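The lid has swung clear in the side view, at (262,147), and the open mouth is at (251,190). I'll release it and look at the pockets from above.

Run:
```python
from h import *
manip.grip(.06,20)
p=manip.observe()["position"];manip.move_straight([p[0],p[1],.17],speed=.15)
manip.move_to([.35,-.30,.25],q(np.radians(90)))
for n in("top","side"):
    im,P=cloud(n,save=n+"4");np.savez(f"{n}4.npz",im=im,P=P)
    k=6 if n=="top" else 5
    u,v=(proj(n,[.496,.056,.03])).astype(int);print(n,u,v,manip.observe()["t"])
    cv2.imwrite(f"pics/{n}4z.png",cv2.resize(im[v-45:v+45,u-55:u+55],None,fx=6.5,fy=6.5,interpolation=cv2.INTER_CUBIC)[:,:,::-1])
```

```text
top 251 228 24.3333
side 250 189 24.3833
```

View pics/top4z.png

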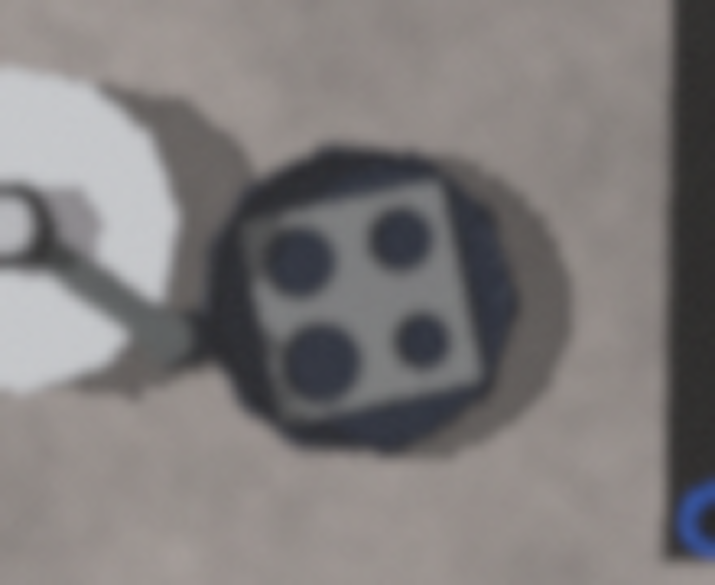

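View pics/side4z.png

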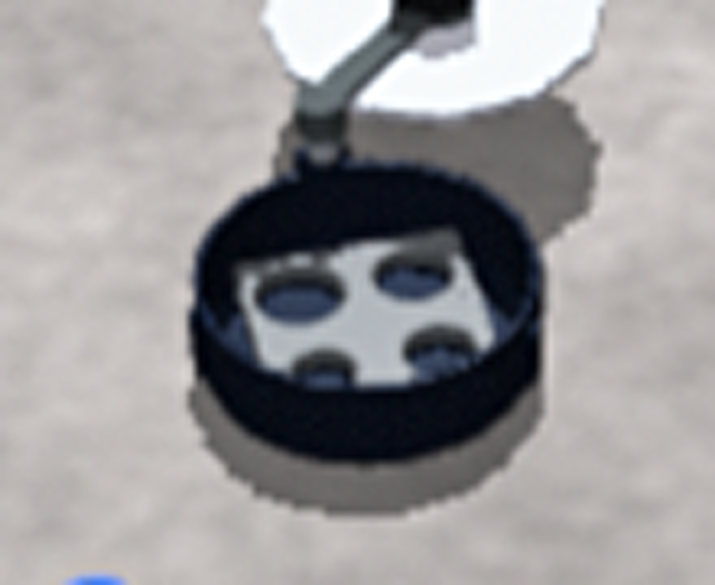

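View pics/top4.png

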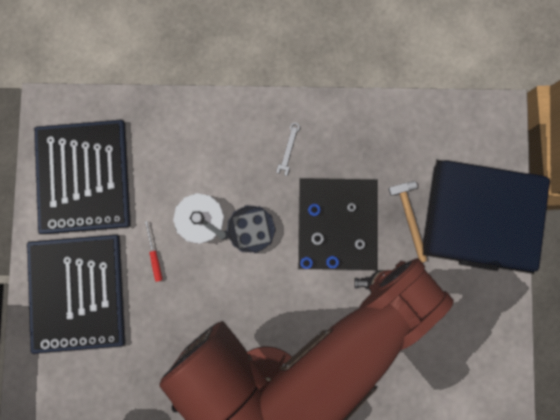

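Run:
```python
from h import *
z=np.load("top4.npz");im=z["im"];P=z["P"]
off=np.array([196,183]);g=im[...,0].astype(float)
S=8;big=cv2.resize(im[183:273,196:306,0],None,fx=S,fy=S,interpolation=cv2.INTER_CUBIC)
m=(big<88).astype(np.uint8)
n,lab,st,ce=cv2.connectedComponentsWithStats(m)
A=[];
loc={1:(-26,26),2:(26,26),3:(26,-26),4:(-26,-26)}
for i,(x,y) in {1:(322,362),2:(298,262),3:(400,238),4:(422,340)}.items():
    X=np.array([x,y])/6.5*S; l=lab[int(X[1]),int(X[0])]
    uv=(ce[l]+.5)/S-.5+off; w=ray("top",uv,.015);A.append(w[:2]);print(i,uv.round(2),w[:2].round(4),"diam mm",2000*np.sqrt(st[l,4]/np.pi)/S/309)
A=np.array(A);B=np.array([loc[i] for i in(1,2,3,4)])/1000.
def f(p):
    R=np.array([[np.cos(p[2]),-np.sin(p[2])],[np.sin(p[2]),np.cos(p[2])]]);return (p[:2]+B@R.T-A).ravel()
s=least_squares(f,[.495,.056,.2]);print(s.x,np.degrees(s.x[2]),(s.fun*1000).round(2))
# sockets now, in top view
for nm,(x,y,h) in dict(L=(.467,-.158,.029),M=(.454,-.291,.025),S=(.572,-.265,.023)).items():
    dd=np.hypot(P[...,0]-x,P[...,1]-y);k=(dd<.033)&(im.min(-1)>95);v,u=np.nonzero(k);print(nm,ray("top",(u.mean(),v.mean()),h).round(4))
    u,v=proj("top",[x,y,h]).round().astype(int)
```

```text
1 [248.13 229.24] [0.4934 0.0675] diam mm 123.99365512021603
2 [248.13 229.24] [0.4934 0.0675] diam mm 123.99365512021603
3 [257.09 219.34] [0.5261 0.0391] diam mm 31.170179311074946
4 [260.45 235.  ] [0.4755 0.0271] diam mm 27.15865285431349
[0.49707819 0.0502984  0.22139548] 12.685026338498492 [-27.37   2.46  23.36  13.87   2.07  -8.49   1.94  -7.84]
L [ 0.4678 -0.1548  0.029 ]
M [ 0.4527 -0.2911  0.025 ]
S [ 0.5715 -0.2642  0.023 ]
```

Run:
```python
from h import *
off=np.array([196,183]);S=8
loc={1:(-26,26),2:(26,26),3:(26,-26),4:(-26,-26)}
for cam_im in("top4",):
  im=np.load("top4.npz")["im"];big=cv2.resize(im[183:273,196:306,0],None,fx=S,fy=S,interpolation=cv2.INTER_CUBIC)
  for th in(76,80,84):
    n,lab,st,ce=cv2.connectedComponentsWithStats((big<th).astype(np.uint8));A=[];d=[]
    for i,(x,y) in {1:(322,362),2:(298,262),3:(400,238),4:(422,340)}.items():
        X=np.array([x,y])/6.5*S; l=lab[int(X[1]),int(X[0])]
        A.append(ray("top",(ce[l]+.5)/S-.5+off,.015)[:2]);d.append(2000*np.sqrt(st[l,4]/np.pi)/S/309)
    A=np.array(A);B=np.array([loc[i] for i in(1,2,3,4)])/1000.
    def f(p):
        R=np.array([[np.cos(p[2]),-np.sin(p[2])],[np.sin(p[2]),np.cos(p[2])]]);return (p[:2]+B@R.T-A).ravel()
    s=least_squares(f,[.495,.056,.2],loss="soft_l1",f_scale=.001);print(th,np.round(d,1),s.x,np.degrees(s.x[2]),(s.fun*1000).round(2))
```

```text
76 [37.4 33.8 28.2 24.3] [0.49477409 0.05884298 0.2346641 ] 13.445262683061722 [ 0.35 -0.09 -0.39 -1.06 -0.    0.45  0.04  0.44]
80 [116.5 116.5  29.2  25.3] [0.49132743 0.05348589 0.3725708 ] 21.346734601985734 [-35.85   0.39  12.59  19.31  -1.09  -0.4    1.1   -7.27]
84 [120.5 120.5  30.2  26.2] [0.49134719 0.05349813 0.37162386] 21.292478920246708 [-35.82   0.39  12.63  19.27  -1.09  -0.4    1.09  -7.24]
```

```bash
cat >> h.py <<'E'
def pinch(x,y,z,yaws,op=.06):
    for i,a in enumerate(yaws):
        if i==0:
            manip.grip(op,20);manip.move_to([x,y,z+.1],q(a));
            hit=manip.move_straight([x,y,z],speed=.12,until_force=8)
            if hit: print("HIT",manip.observe()["position"],manip.observe()["contact_force"])
        else:
            manip.grip(op,20);manip.move_to([x,y,z],q(a))
        manip.grip(0.,20)
        o=manip.observe();print("pinch",round(np.degrees(a)),"open",round(o["opening"],4),o["position"].round(4),o["contact_force"].round(1),round(o["t"],1))
E
python3 - <<'E'
from h import *
pinch(.469,-.158,.012,[np.radians(148),np.radians(58)])
manip.grip(.06,20);p=manip.observe()["position"];print(p)
manip.move_straight([p[0],p[1],.15],speed=.25)
manip.move_to([.38,-.35,.25],q(np.radians(58)))
for n in("top","side"):
    im,P=cloud(n,save=n+"5");np.savez(f"{n}5.npz",im=im,P=P)
    for nm,(x,y,h) in dict(L=(.469,-.158,.029),M=(.454,-.291,.025),S=(.572,-.265,.023)).items():
        dd=np.hypot(P[...,0]-x,P[...,1]-y);k=(dd<.033)&(im.min(-1)>95);v,u=np.nonzero(k);print(n,nm,k.sum(),ray(n,(u.mean(),v.mean()),h).round(4))
u,v=proj("top",[.469,-.158,.029]).astype(int);a=np.load("top5.npz")["im"][v-15:v+15,u-15:u+15];b=np.load("side5.npz")["im"]
u,v=proj("side",[.469,-.158,.029]).astype(int);b=b[v-15:v+15,u-15:u+15]
cv2.imwrite("pics/L5.png",cv2.resize(np.hstack([a,b]),None,fx=12,fy=12,interpolation=cv2.INTER_NEAREST)[:,:,::-1])
E
```

```text
pinch 148 open 0.035 [ 0.4695 -0.1583  0.0128] [-0.7  0.4  6. ] 26.8
pinch 58 open 0.0352 [ 0.4692 -0.1579  0.0122] [-0.2  0.7  2.9] 28.9
[ 0.46895257 -0.15805243  0.01194486]
top L 86 [ 0.4677 -0.1572  0.029 ]
top M 58 [ 0.4525 -0.2912  0.025 ]
top S 41 [ 0.5715 -0.2639  0.023 ]
side L 116 [ 0.4706 -0.1671  0.029 ]
side M 124 [ 0.4451 -0.2641  0.025 ]
side S 81 [ 0.5735 -0.2694  0.023 ]
```

View pics/L5.png

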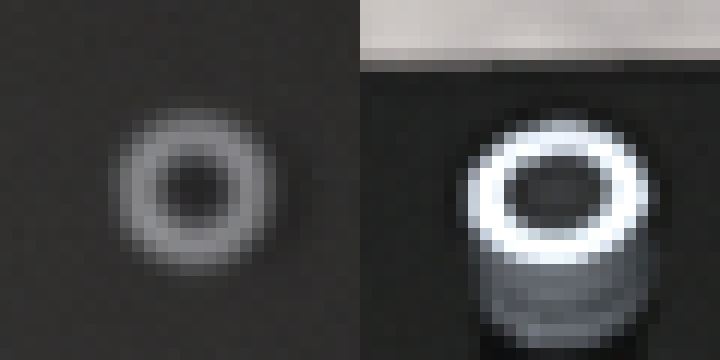

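View pics/top5.png

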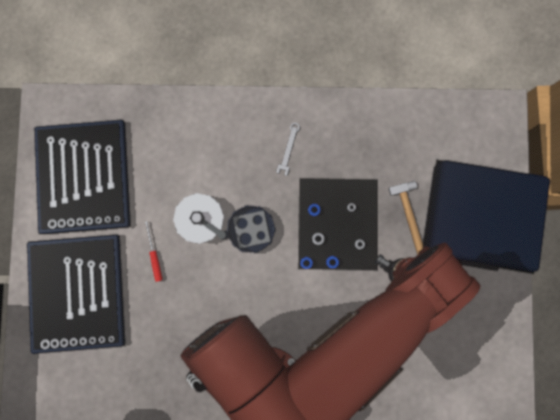

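```bash
cat >> h.py <<'E'
C=np.array([.4959,.0576]);YW=np.radians(13.2)
R2=np.array([[np.cos(YW),-np.sin(YW)],[np.sin(YW),np.cos(YW)]])
POC={1:(-.026,.026),2:(.026,.026),3:(.026,-.026),4:(-.026,-.026)}
TANG={1:45,2:135,3:45,4:135}
def pocket(i): return C+R2@np.array(POC[i])
def place(i,zg,yaw,dxy=(0,0)):
    p=pocket(i)+np.array(dxy)
    manip.move_to([*p,.11],q(yaw));manip.move_straight([*p,zg+.024],speed=.1)
    manip.wait(.2);F0=manip.observe()["contact_force"]
    hit=manip.move_straight([*p,zg+.004],speed=.03,until_force=5)
    o=manip.observe();print("place",hit,"bottom z",round(o["position"][2]-zg,4),(o["contact_force"]-F0).round(1),round(o["opening"],4),round(o["t"],1))
    return o["position"][2]-zg
E
python3 - <<'E'
from h import *
zg=.012;a=YW+np.radians(45)
pinch(.469,-.158,zg,[a]);manip.grip(0,50)
p=manip.observe()["position"];zg=p[2];print(p,manip.observe()["opening"])
manip.move_straight([p[0],p[1],.12],speed=.2);print(manip.observe()["opening"])
place(1,zg,a)
cloud("side",save="side6")
E
```

```text
pinch 58 open 0.0351 [ 0.4696 -0.1582  0.0128] [-0.8  1.   6.1] 33.6
[ 0.46955856 -0.15823284  0.01295427] 0.034387485826750365
0.0341804851490161
place True bottom z 0.005 [-1.4 -1.4  7.7] 0.0338 37.1
```

View pics/side6.png

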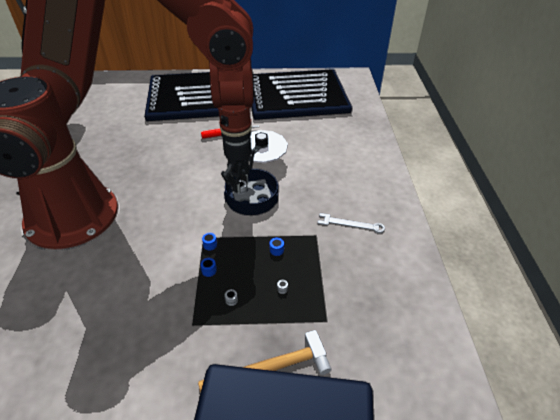

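The base reads 5 mm above the bench, so the socket is on the pocket floor. I'll release it and look.

```bash
cat > look.py <<'E'
from h import *
import sys
def look(tag):
    out=[]
    for n in("top","side"):
        im,P=cloud(n,save=n+tag);np.savez(f"{n}{tag}.npz",im=im,P=P)
        for nm,(x,y,h) in dict(M=(.454,-.291,.025),S=(.572,-.265,.023)).items():
            if n=="top":
                dd=np.hypot(P[...,0]-x,P[...,1]-y);k=(dd<.033)&(im.min(-1)>95)
                if k.sum()>5: v,u=np.nonzero(k);print(n,nm,k.sum(),ray(n,(u.mean(),v.mean()),h).round(4))
                else: print(nm,"gone")
        u,v=proj(n,[.496,.056,.03]).astype(int)
        out.append(cv2.resize(im[v-35:v+35,u-35:u+35],(390,390),interpolation=cv2.INTER_CUBIC))
    cv2.imwrite(f"pics/z{tag}.png",np.hstack(out)[:,:,::-1])
E
python3 - <<'E'
from look import *
manip.grip(.052,20)
p=manip.observe()["position"];manip.move_straight([p[0],p[1],.13],speed=.15)
manip.move_to([.38,-.35,.2],q(np.radians(58)))
look("7");print(manip.observe()["t"])
E
```

```text
top M 58 [ 0.4525 -0.2912  0.025 ]
top S 41 [ 0.5715 -0.2639  0.023 ]
40.075
```

View pics/z7.png

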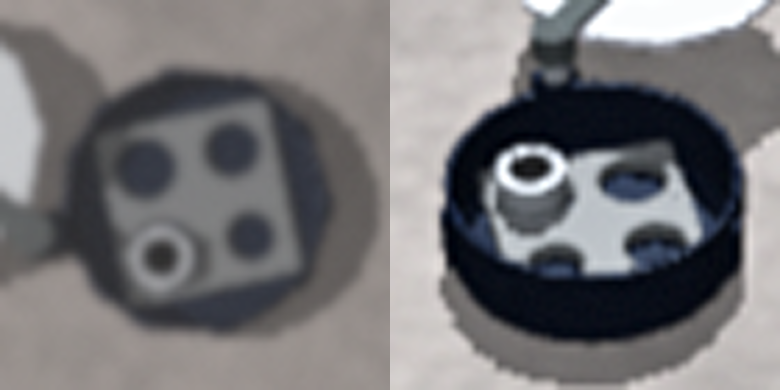

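View pics/top7.png

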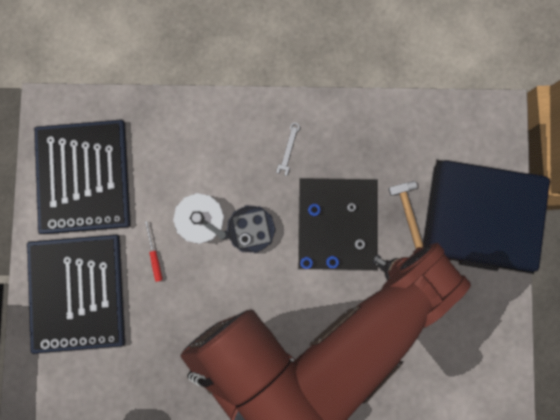

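Socket 1 is standing in its pocket. Next is the medium socket, using the opening to confirm its size.

Run:
```python
from look import *
a=YW+np.radians(45)
pinch(.4538,-.2920,.010,[a+np.pi/2,a],op=.055)
o=manip.observe();w=o["opening"]
if .0262<w<.0285:
    manip.grip(0,50);p=manip.observe()["position"];zg=p[2];print(p)
    manip.move_straight([p[0],p[1],.12],speed=.2);print(manip.observe()["opening"])
    b=place(3,zg,a)
    if b<.008:
        manip.grip(.044,20);p=manip.observe()["position"];manip.move_straight([p[0],p[1],.13],speed=.15)
        manip.move_to([.38,-.35,.2],q(np.radians(58)))
    look("8");print(manip.observe()["t"])
```

```text
pinch 148 open 0.0268 [ 0.4542 -0.2924  0.0107] [-0.8  0.9  6.7] 42.9
pinch 58 open 0.0271 [ 0.4538 -0.2919  0.0101] [0.4 0.7 2.6] 45.0
[ 0.45383894 -0.29198266  0.0102598 ]
0.025987384110218645
place True bottom z 0.005 [-0.3  0.3  7.5] 0.0258 48.9
M gone
top S 41 [ 0.5715 -0.2639  0.023 ]
51.8083
```

View pics/z8.png

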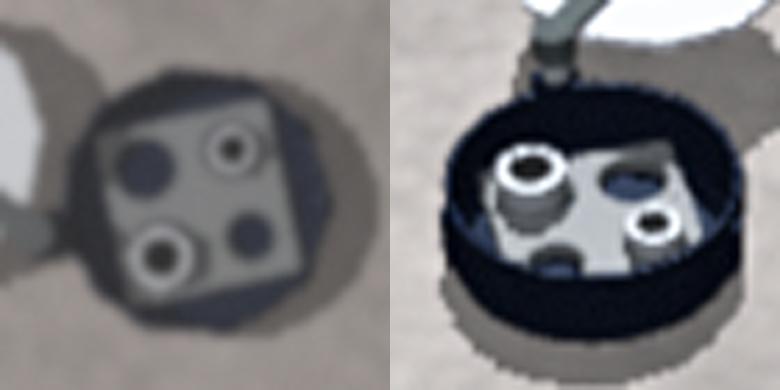

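View pics/top8.png

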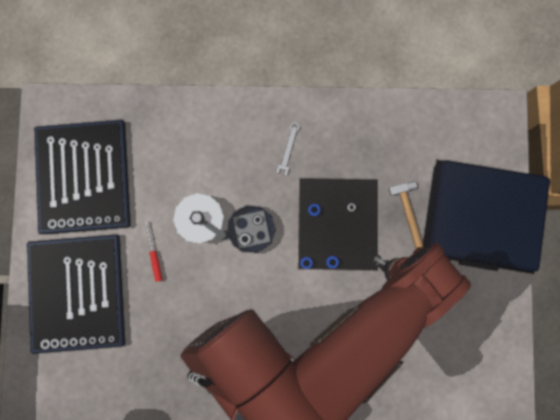

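Socket 3 is in its pocket. The last one is the small socket at (351,207).

Run:
```python
from look import *
a=YW+np.radians(135)
pinch(.5728,-.2647,.0095,[a-np.pi/2,a],op=.05)
o=manip.observe();w=o["opening"]
if .0220<w<.0245:
    manip.grip(0,50);p=manip.observe()["position"];zg=p[2];print(p)
    manip.move_straight([p[0],p[1],.12],speed=.2);print(manip.observe()["opening"])
    b=place(4,zg,a)
    if b<.008:
        manip.grip(.040,20);p=manip.observe()["position"];manip.move_straight([p[0],p[1],.13],speed=.15)
        manip.move_to([.38,-.35,.2],q(np.radians(58)))
look("9");print(manip.observe()["t"])
```

```text
pinch 58 open 0.0227 [ 0.5733 -0.265   0.0104] [-0.2  0.2  6.6] 54.3
pinch 148 open 0.0227 [ 0.5728 -0.2647  0.0096] [0.4 0.6 1.5] 56.4
[ 0.57287064 -0.26474379  0.00976046]
0.02178891384318081
place True bottom z 0.0055 [-1.9 -0.8  7. ] 0.0216 60.2
M gone
S gone
63.0167
```

View pics/z9.png

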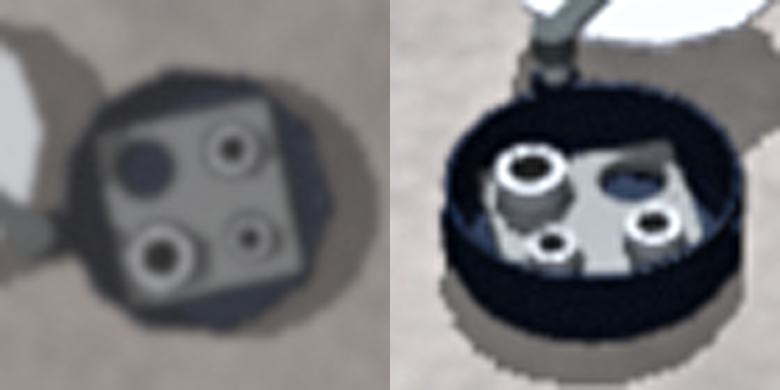

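View pics/top9.png

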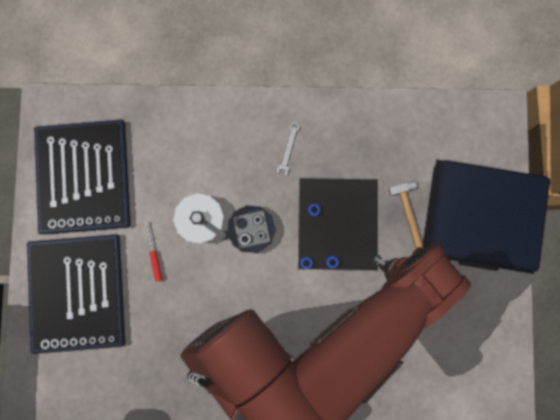

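All three sockets stand in their pockets and the 32 mm one is absent, so only the blue look-alikes remain on the mat. Now I close the lid.

Run:
```python
from h import *
PV=C+.092*np.array([-np.sin(YW),np.cos(YW)])
y0=np.radians(-38)+2.6;z=.066+.0034*2.6
def sx(th): return PV+.092*np.array([np.sin(th),-np.cos(th)])   # th absolute
th0=YC+2.35;off=y0-YC  # tool yaw = th+off
k=sx(th0);print(k,np.array(swing_xy(2.35)))
manip.grip(.06,20);manip.move_to([*k,.17],q(th0+off));print(manip.observe()["qpos"].round(2))
print(manip.move_straight([*k,z],speed=.1,until_force=8))
manip.grip(0,60);o=manip.observe();print(o["opening"],o["position"].round(4),o["contact_force"].round(1),o["moment"].round(2))
for th in np.linspace(th0,YW,17)[1:]:
    manip.move_straight([*sx(th),z],q(th+off),speed=.05)
    o=manip.observe();F=o["contact_force"];rad=np.array([np.sin(th),-np.cos(th)]);tan=np.array([np.cos(th),np.sin(th)])
    print(round(th-YW,2),round(o["opening"],4),"rad",round(F[:2]@rad,1),"tan",round(F[:2]@tan,1),"z",round(F[2],1),o["moment"].round(2),round(o["t"],2))
    if np.linalg.norm(F)>45: print("stop");break
```

```text
[0.52439763 0.22471386] [0.52492345 0.22355834]
[ 0.28  0.42 -0.13  1.02 -0.   -2.44]
False
0.03833989780522301 [0.525  0.225  0.0756] [-0.5  3.   4.7] [ 0.    0.16 -0.07]
2.2 0.0385 rad 0.9 tan -0.1 z 6.5 [-0.16  0.1  -0.07] 67.3
2.05 0.0386 rad 0.8 tan -0.5 z 6.0 [-0.2   0.09 -0.08] 67.72
1.9 0.0389 rad 1.4 tan 0.5 z 6.2 [-0.17  0.23 -0.04] 68.13
1.76 0.0386 rad 0.4 tan 0.0 z 5.2 [-0.09  0.22 -0.05] 68.55
1.61 0.0388 rad 1.1 tan 0.3 z 6.7 [-0.09  0.27 -0.03] 68.97
1.46 0.0387 rad 1.0 tan 0.2 z 5.7 [-0.05  0.31 -0.06] 69.38
1.32 0.0387 rad 0.1 tan -0.7 z 6.1 [-0.02  0.35 -0.02] 69.8
1.17 0.0385 rad 0.7 tan -0.9 z 6.6 [ 0.    0.41 -0.  ] 70.22
1.03 0.0386 rad 0.4 tan -0.4 z 5.6 [ 0.1   0.35 -0.02] 70.63
0.88 0.0386 rad 0.7 tan -1.1 z 6.3 [ 0.18  0.39 -0.02] 71.05
0.73 0.0386 rad 0.2 tan -0.3 z 6.5 [ 0.18  0.37 -0.07] 71.47
0.59 0.0389 rad 1.0 tan -0.5 z 6.2 [ 0.28  0.39 -0.07] 71.88
0.44 0.0386 rad -0.6 tan 0.7 z 5.4 [ 0.36  0.35 -0.09] 72.3
0.29 0.0386 rad -0.3 tan -0.0 z 6.3 [ 0.36  0.28 -0.08] 72.72
0.15 0.0388 rad 0.0 tan -0.6 z 5.7 [ 0.47  0.26 -0.09] 73.13
0.0 0.039 rad -2.3 tan 5.9 z 1.5 [ 0.81 -0.99 -0.06] 73.55
```

Run:
```python
from h import *
yend=np.radians(-38)+YW-YC;zt=.066
for r in np.r_[np.arange(2.4,-.01,-.2),-.05,-.1,-.15,-.2,-.25]:
    manip.move_to([*C,zt+.0034*r],q(yend+r))
    o=manip.observe();print(round(r,2),round(o["opening"],4),o["contact_force"].round(1),o["moment"].round(2),o["position"].round(4),round(o["t"],2))
    if abs(o["moment"][2])>1.5 or np.linalg.norm(o["contact_force"])>40: break
```

```text
2.4 0.0389 [5.3 0.1 4. ] [ 0.52 -1.05 -0.15] [0.498  0.0577 0.0749] 73.86
2.2 0.0385 [ 5.2 -0.6  3.4] [ 0.09 -1.01 -0.09] [0.498  0.0573 0.0743] 74.17
2.0 0.0389 [ 5.8 -2.9  4.7] [-0.28 -1.   -0.09] [0.4981 0.057  0.0737] 74.47
1.8 0.0388 [ 5.1 -4.7  5.2] [-0.66 -0.94 -0.1 ] [0.4981 0.0566 0.073 ] 74.78
1.6 0.0384 [ 4.8 -6.4  5.6] [-0.98 -0.83 -0.11] [0.498  0.0563 0.0724] 75.09
1.4 0.0387 [ 5.5 -7.6  5.5] [-1.25 -0.61 -0.13] [0.4978 0.056  0.0717] 75.4
1.2 0.0391 [ 3.1 -8.4  6.6] [-1.47 -0.42 -0.06] [0.4976 0.0558 0.071 ] 75.71
1.0 0.0388 [ 2.4 -9.7  7.2] [-1.56 -0.22 -0.11] [0.4974 0.0557 0.0703] 76.02
0.8 0.0384 [ 2.7 -9.5  9.3] [-1.51 -0.23 -0.11] [0.4975 0.0557 0.0696] 76.33
0.6 0.0386 [ 3.4 -9.8  8.2] [-1.24 -0.08 -0.13] [0.4975 0.0559 0.069 ] 76.63
0.4 0.0391 [ 2.4 -8.6 10.2] [-0.96 -0.06 -0.07] [0.4975 0.0561 0.0684] 76.94
0.2 0.0389 [ 2.6 -6.2  9.2] [-0.74 -0.04 -0.07] [0.4973 0.0563 0.0677] 77.25
-0.0 0.0386 [ 1.3 -6.  10. ] [-0.24  0.09 -0.12] [0.4973 0.0567 0.067 ] 77.56
-0.05 0.0384 [ 1.4 -5.3 10.7] [-0.17  0.01 -0.13] [0.4973 0.0568 0.0669] 77.81
-0.1 0.039 [ 2.6 -4.1 10.4] [-0.06  0.14 -0.16] [0.4973 0.0569 0.0667] 78.06
-0.15 0.0391 [-0.1 -4.7 10.1] [-0.17  0.38  0.09] [0.4965 0.0569 0.0663] 78.31
-0.2 0.0387 [-6.3 -8.3 14.7] [-0.66  1.61  1.24] [0.4946 0.0565 0.0657] 78.56
-0.25 0.039 [-8.2 -9.  13.6] [-0.95  2.03  2.26] [0.4936 0.0565 0.0653] 78.81
```

The stop is felt at about -0.16 rad, where the torque climbs to 2.3 N·m. I'll release, retreat and check.

Run:
```python
from look import *
manip.grip(.06,20);p=manip.observe()["position"];manip.move_straight([p[0],p[1],.17],speed=.12)
manip.move_to([.38,-.35,.25],q(np.radians(58)))
look("10");print(manip.observe()["t"])
for n in("top","side"):
  for t in("0","10"):
    z=np.load(n+t+".npz");P=z["P"];im=z["im"];D=np.hypot(P[...,0]-.496,P[...,1]-.056)
    k=(D<.07)&(P[...,2]>.03)&(P[...,2]<.075)&(im.min(-1)>130);kk=(D<.05)&(P[...,2]>.079);v,u=np.nonzero(kk)
    print(n,t,np.median(P[k][:,2]).round(4),P[kk].mean(0).round(4),(u.mean().round(2),v.mean().round(2)))
```

```text
M gone
S gone
82.6333
top 0 0.0534 [0.4939 0.0582 0.0864] (np.float64(249.42), np.float64(228.26))
top 10 0.0527 [0.4955 0.0586 0.0857] (np.float64(249.32), np.float64(227.75))
side 0 0.0536 [0.4982 0.0526 0.0859] (np.float64(250.62), np.float64(175.08))
side 10 0.053 [0.4999 0.0535 0.0854] (np.float64(251.23), np.float64(175.01))
```

View pics/z10.png

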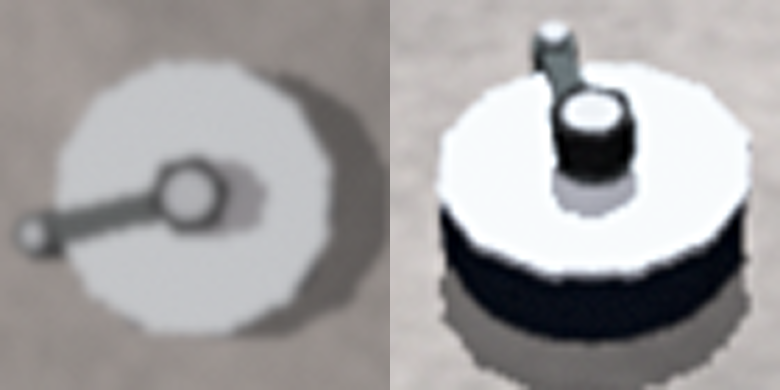

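View pics/top10.png

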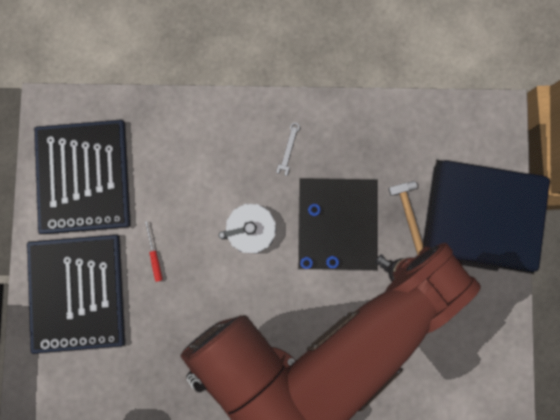

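Run:
```python
from station import manip
print(manip.observe()["contact_force"].round(2));manip.close_job()
```

```text
[-0.37 -0.46  0.3 ]
the job is handed in; nothing more can be done
```

I unscrewed the lid, swung it clear (about 2.35 rad), and stood the three steel sockets in their pockets from largest to smallest. I then swung the lid back and screwed it down, and handed the job in at about 83 s. The system gives no verdict.

- **Sockets:** The ones present were 1, 3 and 4, identified by gripper opening and height. I saw no second-largest (32 mm) socket, so pocket 2 is empty. Before closing, each base read 5.0–5.5 mm above the bench, which is on the pocket floor, and the pictures showed each one upright in its pocket. The closed lid hides them, so I could not check them again.
- **Lid screw:** The torque rose to about 2.3 N·m at the stop. The lid now sits about 0.6 mm lower than at the start, so it seems to have begun slightly unscrewed (about 0.16 rad).
- **Lid arm:** The knob sits about 1.6 mm from its starting position in both cameras. That is roughly 0.02 rad of swing, within the 0.05 limit but not exactly zero.
- **Other tools:** The hammer, wrench and screwdriver show no visible movement, and neither do the blue look-alikes. The robot was touching nothing at hand-in.

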